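Swap the turned beakers and cover each with its own half

TASK

The two rough-turned beakers have been put on each other's drying stands: the dark walnut one belongs centred on the blue stand and the pale maple one centred on the green stand. Swap them, standing one of them on the black rubber pad in the meantime, and then cover each beaker with the mouth-down cover of its own wood, rim squarely on rim, so that both pairs stand steady. Keep all four pieces the way up they are, and do not shift or topple the lathe chuck, the little turned tree or the oil bottle.

Things in the scene. Friction and masses are not known exactly. Their poses are not given: they have to be found in the camera images.
- walnut_cup: Rough-turned open beaker of dark brown walnut wood, standing mouth up: 70 mm high, straight outside of 64 mm diameter from 28 mm above its foot up to the rim, tapering below that to a 48 mm foot; wall 7 mm thick, so the mouth is 50 mm wide; 0.06 to 0.13 kg. Origin at the centre of its underside, z up. It starts on the green stand.
- maple_cup: Rough-turned open beaker of pale maple wood, standing mouth up: 70 mm high, straight outside of 64 mm diameter from 28 mm above its foot up to the rim, tapering below that to a 48 mm foot; wall 7 mm thick, so the mouth is 50 mm wide; 0.06 to 0.13 kg. Origin at the centre of its underside, z up. It starts on the blue stand.
- walnut_top: Rough-turned cover of dark brown walnut wood, an open vessel standing mouth down on the bench: straight outside of 64 mm diameter for the lowest 35 mm, then a shoulder narrowing up to 46 mm across at 47 mm height, with a small round spigot (30 mm across, 8 mm high) on top, 55 mm high in all; wall 7 mm thick, rim the same 64 mm ring as the beakers' rims, flat, no lip or spigot to locate it; about 0.05 to 0.1 kg. Origin at the centre of the rim, which is its underside, z up.
- maple_top: Rough-turned cover of pale maple wood, an open vessel standing mouth down on the bench: straight outside of 64 mm diameter for the lowest 35 mm, then a shoulder narrowing up to 46 mm across at 47 mm height, with a small round spigot (30 mm across, 8 mm high) on top, 55 mm high in all; wall 7 mm thick, rim the same 64 mm ring as the beakers' rims, flat, no lip or spigot to locate it; about 0.05 to 0.1 kg. Origin at the centre of the rim, which is its underside, z up.
- blue_stand: Blue painted round drying stand, a flat disc 104 mm across and 12 mm high, fixed to the bench; the walnut pair belongs here. Origin at the centre of its underside, z up.
- green_stand: Green painted round drying stand, a flat disc 104 mm across and 12 mm high, fixed to the bench; the maple pair belongs here. Origin at the centre of its underside, z up.
- pad: Black square rubber pad, 110 x 110 mm and 6 mm thick, flat and empty, fixed to the bench: the free spot. Origin at the centre of its underside, z up.
- chuck: Bystander: steel lathe chuck lying jaws up, 92 mm across, 56 mm high. Origin at the centre of its underside.
- tree: Bystander: light wood turned ornament like a small three-tier fir tree, 52 mm across, 98 mm high, on a 36 mm foot. Origin at the centre of its underside.
- oil: Bystander: amber bottle of finishing oil with a black cap and a paper label, 52 mm across, 120 mm high, standing. Origin at the centre of its underside.
Things that resemble listed ones, but are neither listed nor needed, are in the scene too. What is shaped like the walnut_cup but orange or turquoise is not meant.

How it is judged:
On the way, in this order (a step that is already met when the one before it is completed fails the run):
1. one of the beakers stands released on the black pad (((horizontal distance between walnut_cup and pad below 0.045 m and z of walnut_cup in the frame of pad between 0.002 and 0.01 m and angle between walnut_cup's own z axis and vertical below 0.08 rad and linear speed of walnut_cup below 0.02 m/s and contact force between the fingers and walnut_cup below 0.1 N) or (horizontal distance between maple_cup and pad below 0.045 m and z of maple_cup in the frame of pad between 0.002 and 0.01 m and angle between maple_cup's own z axis and vertical below 0.08 rad and linear speed of maple_cup below 0.02 m/s and contact force between the fingers and maple_cup below 0.1 N))), for 0.2 s.
2. the walnut beaker stands released on the blue stand and the maple beaker on the green stand (horizontal distance between walnut_cup and blue_stand below 0.015 m and z of walnut_cup in the frame of blue_stand between 0.008 and 0.016 m and angle between each of walnut_cup, maple_cup's own z axis and vertical below 0.08 rad and linear speed of each of walnut_cup, maple_cup below 0.02 m/s and contact force between the fingers and walnut_cup below 0.1 N and horizontal distance between maple_cup and green_stand below 0.015 m and z of maple_cup in the frame of green_stand between 0.008 and 0.016 m and contact force between the fingers and maple_cup below 0.1 N), for 0.2 s.
At the end, for the whole second after the job is handed in: Walnut beaker upright on the blue stand, maple beaker on the green one, each within 15 mm of the stand's centre; each wood's cover mouth down on its beaker, rim on rim, within 7 mm of centre and upright; all four released and at rest; chuck, tree and bottle moved under 25 mm (all of step 2 and horizontal distance between walnut_top and walnut_cup below 0.007 m and z of walnut_top in the frame of walnut_cup between 0.066 and 0.074 m and angle between each of walnut_top, maple_top's own z axis and vertical below 0.08 rad and linear speed of each of walnut_top, maple_top below 0.02 m/s and contact force between the fingers and walnut_top below 0.1 N and horizontal distance between maple_top and maple_cup below 0.007 m and z of maple_top in the frame of maple_cup between 0.066 and 0.074 m and contact force between the fingers and maple_top below 0.1 N); the robot touches nothing.
It fails at once if a beaker or cover is tipped or turned over (more than 35 degrees) (angle between any of walnut_cup, maple_cup, walnut_top, maple_top's own z axis and vertical above 0.61 rad).
It fails at once if the chuck, the tree or the oil bottle is shifted by more than 25 mm or toppled (distance of any of chuck, tree, oil from where it was at the start of the episode above 0.025 m or angle between any of chuck, tree, oil's own z axis and vertical above 0.5 rad).
It also fails if it takes over 136 s, if anything falls off the work surface, if the arm or the gripper's body presses on something with over 40 N, if the wrist force passes 120 N, or if a joint passes its speed limit or range.

ROBOT

A 6-joint arm with a two-finger parallel gripper is mounted at the origin on the work surface. World frame = base frame: x ahead of the robot, y to its left, z up, the work surface at z = 0. Lengths are in m, angles in rad, forces in N, time in s.
With the tool pointing down it reaches from about 0.425 to 0.95 m from the base axis. Payload 3.5 kg.
Tool frame: the origin (TCP) lies midway between the tips of the shut fingers; the grasp point (between the pads) lies 19 mm behind it; z points along the fingers, y is the line along which they close (so a half turn about z gives the same grasp; the last joint's range is limited). The gripper opens to 85 mm and grips with 20 to 120 N. Pads are 22 mm wide; open, the fingers measure 114 mm over their backs; the gripper's body (76 mm by 85 mm) begins 54 mm behind the grasp point. The pads swing forward as they close: fully open they stand 13 mm farther back than shut.
Start: joints at [1.137, 0.286, 1.577, -0, 1.279, -0.15], TCP at [0.189, 0.648, 0.196] pointing down, gripper open.
Joint ranges: [-2.77, 2.77], [-0.9, 2.22], [0.21, 2.48], [-1.53, 4.67], [0.24, 2.81], [-2.84, 2.84]. Speed limits (rad/s): [2.79, 2.79, 3.14, 3.14, 3.14, 3.14].

INTERFACE

Orientations are given as a unit quaternion [x, y, z, w].
In Python, from plant import ctrl gives the robot as it stands.
- The arm moves only by the tool arm_command, never from a script. Its argument "steps" is one flat list of numbers, 5 for each row, row after row: the opening in per cent of the stroke, from 0 (shut) to 100 (fully open), then the shift along the tool's x, y, z each as a share of 25 mm, from -1 to 1, then the turn about the tool's z as a share of 0.1 rad, from -1 to 1. In form: [grip, tx, ty, tz, spin, grip, tx, ty, tz, spin, ...]. A call has 1 to 8 rows; each row shifts and turns the commanded pose from where the row before left it, along the tool's axes as they then stand; what a row does not reach is not made up. A row lasts 1/12 s, in which the tool goes at most 41.7 mm and 7.16 degrees, less where a joint would pass 70% of its speed; a pose out of reach is approached as far as the arm can. A call with a number of a shift or a turn outside -1 to 1 is refused whole. A call with a gripper value outside its range is refused whole. The fingers move at their own pace and stop on an object; "squeeze" is the grip in N (left out, the last holds). Time passes only in rows, so rows that do not move let the fingers close. It gives the time, the measured TCP pose, the force, the opening and the grip force at its end, in the units of the state.
- ctrl.get_state(): the state, without advancing time (a new reading comes with each control period).
- ctrl.read_camera(name): name is "side" or "top" or "wrist"; returns the picture (384x512x3 uint8, red, green, blue); there is no depth.
- ctrl.camera_model(name): a dict with "intrinsics" (3x3 intrinsics, pixels), "rvec" (rotation vector, rad) and "tvec" (3), from world to camera coordinates, as OpenCV has them. Camera axes: x right, y down, z forward; pixel columns grow to the right and rows downward; lengths in m; the calibration is good to about 2 mm. A picture is of the moment at which its call begins: read the wrist's pose just before it. camera_model takes no time and is no camera call; for the wrist camera it gives the pose at the moment of the call.
- ctrl.sign_off(): hands the job in; it is judged then, once.
The state is a dict: "time": time; "qpos": joint angles; "dq": joint speeds; "joint_efforts": joint torques, N m; "eef_pos": TCP position; "tcp_rot": TCP orientation; "contact_force": force on the tool from outside, world axes, zero at the start; "wrist_torque": the same for the moment, N m; "opening": opening from 0.0 (shut) to 1.0 (fully open); "finger_force": force on a finger pad.
Only numpy, scipy, OpenCV 4.12 (cv2) and the standard library are available. Lean on these libraries where they do the work, as an engineer would, in place of code of your own. Each camera call takes 0.05 s, during which the arm holds its last target. There are 200 camera calls.

## Working session

There is one attempt and no reset: what is moved stays moved. The work goes in short steps, Python scripts to look and compute and a tool call to move; the robot and the scene stay as the last step left them, time stands still between calls to the robot, and variables do not carry over. Pictures are saved under pics/ and viewed, at most 14 in all, crops included, and the job is handed in when it is done.

Besides the shell and the picture viewer there is one more tool, called after "Emit:" as name(argument=value, ...) on one line, values as JSON. arm_command: Moves the arm, as the interface text tells. Its arguments: {"type":"object","properties":{"steps":{"type":"array","items":{"type":"number"}},"squeeze":{"type":"number"}},"required":["steps"]}

```bash
mkdir -p pics; ls; python3 - <<'E'
from plant import ctrl
import cv2
for n in("top","side"):
    cv2.imwrite(f"pics/{n}0.png",cv2.resize(ctrl.read_camera(n)[:,:,::-1],(800,600),interpolation=cv2.INTER_CUBIC))
    print(n,ctrl.camera_model(n))
print(ctrl.get_state())
E
```

```text
pics
top {'intrinsics': array([[421.13294369,   0.        , 254.43410577],
       [  0.        , 421.13294369, 184.99788238],
       [  0.        ,   0.        ,   1.        ]]), 'rvec': array([ 2.13106274, -2.11007174,  0.18746461]), 'tvec': array([0.00655395, 0.59915421, 1.14381844])}
side {'intrinsics': array([[412.7559789 ,   0.        , 252.42430089],
       [  0.        , 412.7559789 , 187.72432314],
       [  0.        ,   0.        ,   1.        ]]), 'rvec': array([ 2.27358482, -0.73558391,  0.30319238]), 'tvec': array([-0.49762906,  0.30258874,  0.92305629])}
{'time': 0.1, 'qpos': array([ 1.13696970e+00,  2.87154677e-01,  1.57805425e+00,  1.54815684e-05,
        1.27855896e+00, -1.49971955e-01]), 'dq': array([-0.00142097,  0.00044106, -0.00394424, -0.00197403, -0.00109552,
       -0.00064432]), 'joint_efforts': array([ 1.00770547e-03, -4.07294691e+01, -2.93699598e+01, -1.81326350e-04,
        3.41904270e-03,  1.76947587e-06]), 'eef_pos': array([0.18870446, 0.64739005, 0.19512101]), 'tcp_rot': array([ 1.41453467e-01,  9.89944308e-01, -1.03947829e-03, -3.20082379e-04]), 'contact_force': array([-0.28658628, -0.20705566,  0.06082769]), 'wrist_torque': array([-0.04885172, -0.03668346,  0.05450852]), 'finger_force': 0.0, 'opening': 0.9986095609429412}
```

View pics/top0.png

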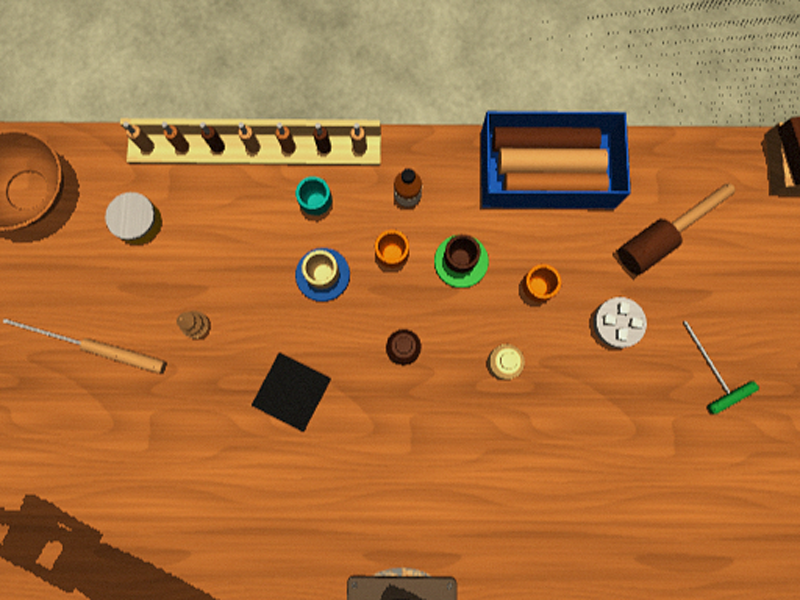

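View pics/side0.png

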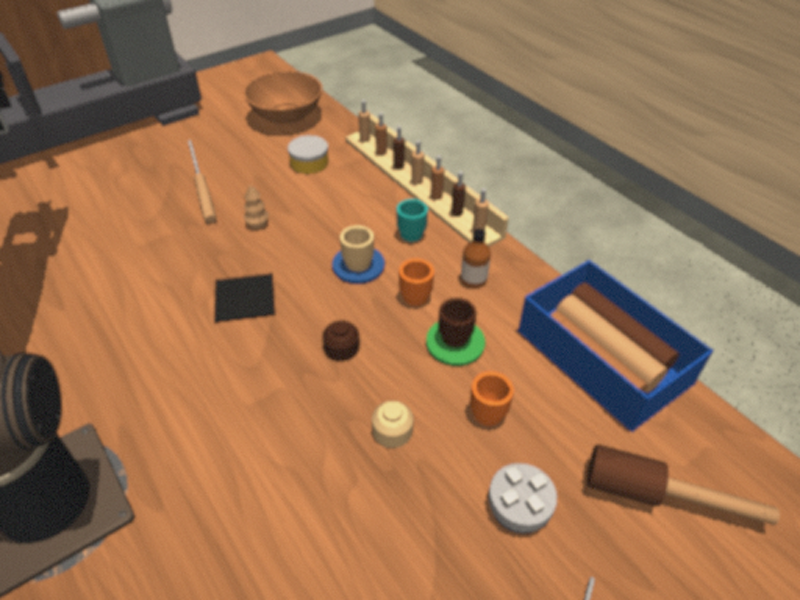

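Candidates at 800x600 in the top view:
- Walnut beaker: (462,254) on green, the only dark mouth-up cup.
- Maple beaker: (321,270) on blue, the only pale mouth-up cup.
- Lookalike cups: orange at (392,250) and (543,284), turquoise at (314,196). None of these is wanted.
- Covers: walnut (403,347), maple (507,362). The tree is at (193,324), the pad at (291,392).

Next I measure these and check the choice in a close crop.

```bash
cat > h.py <<'E'
from plant import ctrl
import cv2, numpy as np
def back(model,px,z):
    m=model; R=cv2.Rodrigues(m["rvec"])[0]; c=-R.T@m["tvec"]
    d=R.T@np.linalg.inv(m["intrinsics"])@np.array([px[0],px[1],1.])
    return c+d*(z-c[2])/d[2]
def proj(model,p):
    return cv2.projectPoints(np.array(p,float).reshape(-1,3),model["rvec"],model["tvec"],model["intrinsics"],None)[0][:,0]
def ring(model,c,z,r,n=60):
    a=np.linspace(0,2*np.pi,n)
    return proj(model,np.c_[c[0]+r*np.cos(a),c[1]+r*np.sin(a),np.full(n,z)])
E
python3 - <<'E'
from h import *
im=ctrl.read_camera("top");m=ctrl.camera_model("top")
est={"mcup":((321,268),.082),"wcup":((462,250),.082),"wtop":((403,346),.055),"mtop":((508,361),.055),"blue":((322,275),.012),"green":((461,261),.012),"pad":((291,392),.006),"chuck":((621,322),.056),"tree":((187,322),.098),"oil":((408,176),.12)}
for k,(p,z) in est.items(): print(k,back(m,np.array(p)/1.5625,z).round(4))
h=cv2.cvtColor(im,cv2.COLOR_RGB2HSV)
for k,lo,hi,z in(("blue",(100,120,60),(125,255,255),.012),("green",(50,120,60),(75,255,255),.012)):
    q=cv2.inRange(h,lo,hi); q[:140]=0;q[200:]=0;q[:,305 if k=="blue" else 320:]=0;q[:,:180]=0
    ys,xs=np.nonzero(q); w=np.array([back(m,(x,y),z)[:2] for x,y in zip(xs,ys)],np.float32)
    print(k,len(w),cv2.minEnclosingCircle(w))
q=(im.max(2)<45).astype(np.uint8);q[:220]=0;q[280:]=0;q[:,:155]=0;q[:,215:]=0
ys,xs=np.nonzero(q);w=np.array([back(m,(x,y),.006)[:2] for x,y in zip(xs,ys)],np.float32);print("pad",cv2.minAreaRect(w))
v=im.copy();v=cv2.resize(v[90:270,150:400],(0,0),fx=3.2,fy=3.2,interpolation=cv2.INTER_CUBIC)[:,:,::-1].copy()
for k,r in(("mcup",.032),("wcup",.032),("wtop",.015),("mtop",.015)):
    p,z=est[k]; c=back(m,np.array(p)/1.5625,z)
    cv2.polylines(v,[((ring(m,c,z,r)-[150,90]+.5)*3.2).astype(np.int32)],1,(0,0,255),1)
cv2.imwrite("pics/crop.png",v)
E
```

```text
mcup [0.6313 0.15   0.082 ]
wcup [ 0.6667 -0.103   0.082 ]
wtop [0.4953 0.0016 0.055 ]
mtop [ 0.4704 -0.186   0.055 ]
blue [0.6331 0.1567 0.012 ]
green [ 0.6627 -0.1073  0.012 ]
pad [0.413  0.2078 0.006 ]
chuck [ 0.5423 -0.3905  0.056 ]
tree [0.5293 0.3789 0.098 ]
oil [ 0.7919 -0.0046  0.12  ]
blue 417 ((0.6348229646682739, 0.157099649310112), 0.05124461650848389)
green 452 ((0.6632705330848694, -0.1070818081498146), 0.051629066467285156)
pad ((0.4144474267959595, 0.2085927426815033), (0.10823711007833481, 0.10644475370645523), 64.4349365234375)
```

View pics/crop.png

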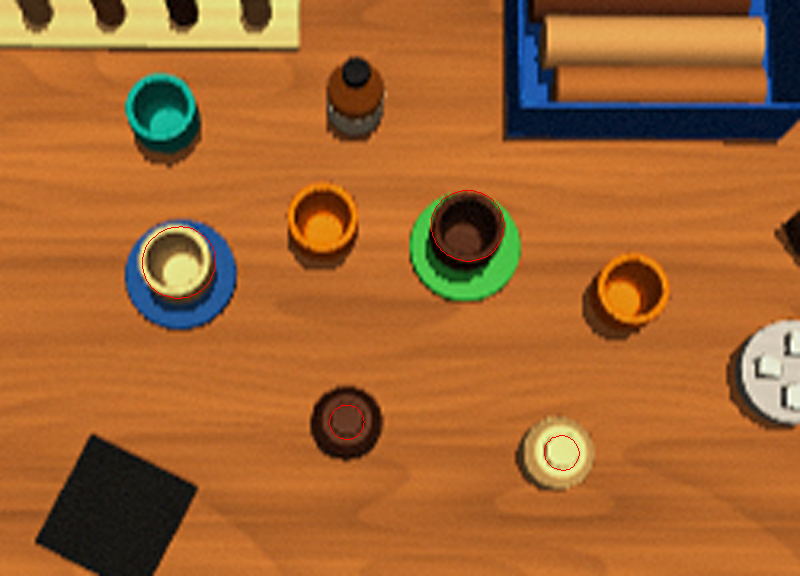

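The crop confirms it: the pale cup on blue is at crop (177,262), the dark cup on green at (467,227), and the covers are at (347,422) and (561,453). The fitted rings sit on them to about 2 mm, and the stand radius of 51.5 mm agrees with the given 52 mm. I square the tool with the world axes and go above the maple beaker.

Emit:
arm_command(steps=[100,0,0,0,-1,100,0,0,0,-1,100,0,0,0,-0.83,100,-0.885,-1,0,0,100,-0.885,-1,0,0,100,-0.885,-1,0,0,100,-0.885,-1,0,0,100,-0.885,-1,0,0])

```text
time: 0.82
eef_pos: [0.3, 0.5215, 0.1959]
tcp_rot: [0.0, 1.0, -0.0, -0.0]
contact_force: [-0.2, 0.2, -0.6]
opening: 1.005
finger_force: 0.0
```

Emit:
arm_command(steps=[100,-0.885,-1,0,0,100,-0.885,-1,0,0,100,-0.885,-1,0,0,100,-0.885,-1,0,0,100,-0.885,-1,0,0,100,-0.885,-1,0,0,100,-0.885,-1,0,0,100,-0.885,-1,0,0])

```text
time: 1.48
eef_pos: [0.4769, 0.3213, 0.1961]
tcp_rot: [0.0, 1.0, -0.0, -0.0]
contact_force: [0.2, 0.3, 0.4]
opening: 1.002
finger_force: 0.0
```

Emit:
arm_command(steps=[100,-0.885,-1,0,0,100,-0.885,-1,0,0,100,-0.885,-1,0,0,100,-0.885,-1,0,0,100,-0.885,-1,0,0,100,-0.885,-1,0,0,100,-0.885,-0.9,0,0,100,0,0,0,0])

```text
time: 2.15
eef_pos: [0.6341, 0.1455, 0.1958]
tcp_rot: [0.003, 1.0, -0.001, 0.001]
contact_force: [-0.1, 0.1, -1.4]
opening: 0.999
finger_force: 0.0
```

```bash
cat >> h.py <<'E'
def look(name):
    s=ctrl.get_state(); m=ctrl.camera_model("wrist"); im=ctrl.read_camera("wrist")
    cv2.imwrite(f"pics/{name}.png",im[:,:,::-1]); np.save(f"pics/{name}.npy",np.r_[m["rvec"],m["tvec"]])
    print(s["time"],s["eef_pos"].round(4),s["tcp_rot"].round(4)); return m,im
E
python3 - <<'E'
from h import *
m,im=look("w1")
print(m["intrinsics"],back(m,(256,192),.08), proj(m,[[.6313,.15,.082],[.6347,.157,.012]]))
E
```

```text
2.15 [0.6341 0.1455 0.1958] [ 2.9e-03  1.0e+00 -1.0e-03  6.0e-04]
[[265.98857279   0.         258.07884991]
 [  0.         265.98857279 186.68444223]
 [  0.           0.           1.        ]] [0.65623876 0.14363844 0.08      ] [[261.46981008 171.27616624]
 [266.0327771  162.52707301]]
```

View pics/w1.png

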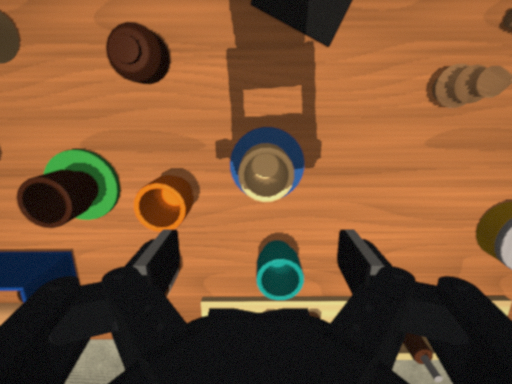

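The wrist view shows the maple rim at about (266,172) and the stand at about (267,163). I overlay the fits enlarged to settle y.

```bash
python3 - <<'E'
from h import *
m,im=look("w2")
x0,y0,f=200,110,6
v=cv2.resize(im[y0:y0+100,x0:x0+130],(0,0),fx=f,fy=f,interpolation=cv2.INTER_CUBIC)[:,:,::-1].copy()
def dr(c,z,r,col): cv2.polylines(v,[((ring(m,c,z,r)-[x0,y0]+.5)*f).astype(np.int32)],1,col,1)
dr((.6313,.150),.082,.032,(0,0,255)); dr((.633,.156),.082,.032,(0,255,255)); dr((.6347,.157),.012,.052,(0,255,0))
cv2.imwrite("pics/w2c.png",v)
E
```

```text
2.2 [0.6323 0.1477 0.1957] [ 2.4e-03  1.0e+00 -1.0e-04 -4.0e-04]
```

View pics/w2c.png

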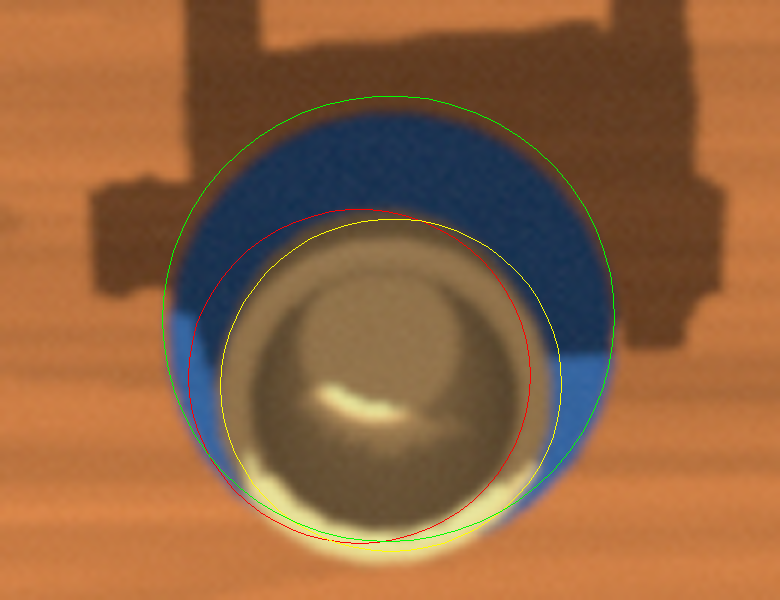

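The rim fits at x≈0.634, y≈0.154 (top view and wrist averaged). I descend with the TCP to z 0.037 and grip at mid straight wall.

Emit:
arm_command(steps=[100,-0.12,0.25,0.5,0,100,0,0,1,0,100,0,0,1,0,100,0,0,1,0,100,0,0,1,0,100,0,0,1,0,100,0,0,0.85,0,100,0,0,0,0])

```text
time: 2.92
eef_pos: [0.6282, 0.1579, 0.0308]
tcp_rot: [-0.001, 1.0, -0.0, -0.006]
contact_force: [-1.1, -0.2, -1.1]
opening: 1.002
finger_force: 0.0
```

Emit:
arm_command(steps=[0,0,0,0,0,0,0,0,0,0,0,0,0,0,0,0,0,0,0,0,0,0,0,0,0,0,0,0,0,0], squeeze=30)

```text
time: 3.42
eef_pos: [0.6353, 0.1568, 0.0395]
tcp_rot: [0.001, 1.0, 0.0, 0.002]
contact_force: [-0.6, 0.4, 3.2]
opening: 0.711
finger_force: 33.3
```

Emit:
arm_command(steps=[0,0,0,-0.5,0,0,0,0,-0.9,0,0,0,0,-1,0,0,0,0,-1,0,0,0.6,0.14,-0.6,0,0,0.9,0.2,0,0,0,0.9,0.2,0,0,0,0.9,0.2,0,0])

```text
time: 4.08
eef_pos: [0.5508, 0.1748, 0.1387]
tcp_rot: [0.001, 1.0, -0.0, 0.0]
contact_force: [-0.4, 0.2, -0.7]
opening: 0.712
finger_force: 32.8
```

Emit:
arm_command(steps=[0,0.9,0.2,0,0,0,0.9,0.2,0,0,0,0.9,0.2,0,0,0,0.9,0.2,0,0,0,0.9,0.2,0,0,0,0.7,0.15,0,0,0,0.3,0.1,0,0,0,0,0,0,0])

```text
time: 4.75
eef_pos: [0.4128, 0.2066, 0.1379]
tcp_rot: [-0.0, 1.0, 0.0, 0.0]
contact_force: [0.5, 0.2, -1.1]
opening: 0.711
finger_force: 32.8
```

Emit:
arm_command(steps=[0,0,0,0,0,0,0,0,0,0,0,0,0,0,0])

```text
time: 5.0
eef_pos: [0.4152, 0.2061, 0.138]
tcp_rot: [0.001, 1.0, 0.0, 0.0]
contact_force: [-0.3, -1.2, -1.2]
opening: 0.71
finger_force: 32.8
```

```bash
python3 - <<'E'
from h import *
look("w3")
E
```

```text
5.0 [0.4152 0.2061 0.138 ] [8.e-04 1.e+00 0.e+00 3.e-04]
```

View pics/w3.png

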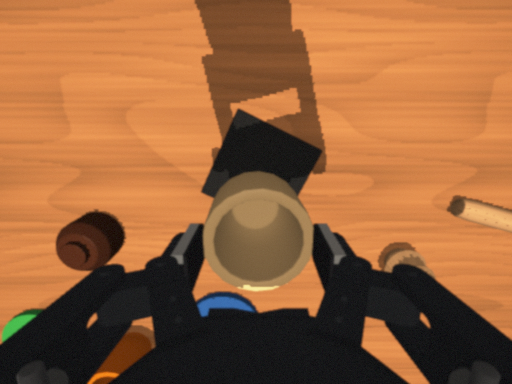

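The maple beaker is held upright above the pad, rim centred at about (258,240). I lower it and release.

Emit:
arm_command(steps=[0,0,0,0.6,0,0,0,0,0.9,0,0,0,0,0.9,0,0,0,0,0.8,0,0,0,0,0.5,0,0,0,0,0.3,0,0,0,0,0,0,0,0,0,0,0])

```text
time: 5.72
eef_pos: [0.4146, 0.2062, 0.0378]
tcp_rot: [0.001, 1.0, -0.0, -0.0]
contact_force: [-0.5, 0.3, -0.8]
opening: 0.715
finger_force: 32.9
```

```bash
python3 - <<'E'
from h import *
s=ctrl.get_state();print(s["eef_pos"],s["contact_force"])
im=cv2.imread("pics/w3.png");a=np.load("pics/w3.npy");m=dict(ctrl.camera_model("wrist"));m["rvec"],m["tvec"]=a[:3],a[3:]
for dx in(-.005,0,.005):
    r=ring(m,(.4152+dx,.2061),.1805,.032);print(dx,r.min(0),r.max(0))
E
```

```text
[0.41456804 0.20622918 0.03777284] [-0.52239593  0.33888711 -0.83099936]
-0.005 [198.82597598 173.01230531] [314.03924641 278.91893385]
0 [199.38522066 182.24567747] [313.53733105 286.20673926]
0.005 [199.93425895 191.30036936] [313.04457831 293.36904702]
```

Emit:
arm_command(steps=[0,0,0,0.12,0,0,0,0,0.1,0,0,0,0,0,0,0,0,0,0,0])

```text
time: 6.05
eef_pos: [0.4155, 0.2066, 0.0335]
tcp_rot: [0.0, 1.0, 0.0, 0.001]
contact_force: [-0.1, -1.4, 3.7]
opening: 0.714
finger_force: 33.6
```

Emit:
arm_command(steps=[100,0,0,0,0,100,0,0,0,0,100,0,0,0,0,100,0,0,-0.5,0,100,0,0,-1,0,100,0,0,-1,0,100,0,0,-1,0,100,0,0,-1,0])

```text
time: 6.72
eef_pos: [0.4135, 0.2062, 0.1454]
tcp_rot: [0.0, 1.0, -0.0, -0.0]
contact_force: [0.0, 0.5, -0.1]
opening: 1.001
finger_force: 0.0
```

Emit:
arm_command(steps=[100,-0.4,-0.5,-0.7,0,100,-0.85,-1,0,0,100,-0.85,-1,0,0,100,-0.85,-1,0,0,100,-0.85,-1,0,0,100,-0.85,-1,0,0,100,-0.85,-1,0,0,100,-0.85,-1,0,0])

```text
time: 7.38
eef_pos: [0.5732, 0.0174, 0.1617]
tcp_rot: [0.0, 1.0, 0.0, -0.0]
contact_force: [0.5, -0.3, 0.5]
opening: 1.002
finger_force: 0.0
```

Emit:
arm_command(steps=[100,-0.85,-1,0,0,100,-0.85,-1,0,0,100,-0.85,-1,0,0,100,-0.84,-1,0,0,100,-0.4,-0.6,0,0,100,0,0,0,0,100,0,0,0,0,100,0,0,0,0])

```text
time: 8.05
eef_pos: [0.6666, -0.0956, 0.1615]
tcp_rot: [0.0, 1.0, 0.0, -0.001]
contact_force: [-0.0, 0.0, 0.1]
opening: 1.0
finger_force: 0.0
```

```bash
python3 - <<'E'
from h import *
m,im=look("w4")
c=(.669,-.100)
u,v0=proj(m,[[c[0],c[1],.082]])[0]; print(u,v0)
f=5;x0,y0=int(u)-75,max(int(v0)-60,0)
v=cv2.resize(im[y0:y0+115,x0:x0+155],(0,0),fx=f,fy=f,interpolation=cv2.INTER_CUBIC)[:,:,::-1]
v=np.clip(v.astype(float)*1.5,0,255).astype(np.uint8)
for cc,z,r,col in((c,.082,.032,(0,255,255)),((.6645,-.107),.012,.052,(0,0,255))): cv2.polylines(v,[((ring(m,cc,z,r)-[x0,y0]+.5)*f).astype(np.int32)],1,col,1)
cv2.imwrite("pics/w4c.png",v)
E
```

```text
8.05 [ 0.6666 -0.0956  0.1615] [ 3.e-04  1.e+00  5.e-04 -8.e-04]
252.7400090671349 184.02781515806626
```

View pics/w4c.png

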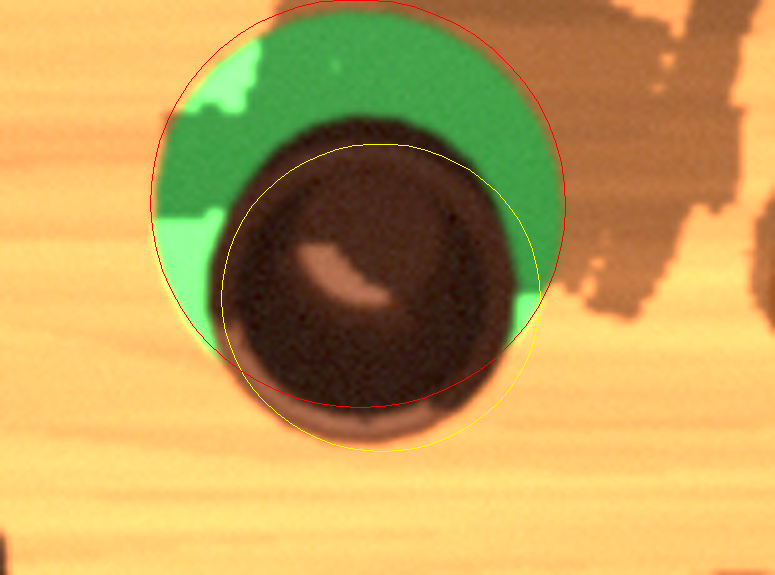

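The walnut rim measures (0.6675, -0.1035) and the green stand about (0.666, -0.107). I descend and grip.

Emit:
arm_command(steps=[100,-0.04,-0.32,0.5,0,100,0,0,1,0,100,0,0,1,0,100,0,0,1,0,100,0,0,0.9,0,100,0,0,0.48,0,100,0,0,0,0,100,0,0,0,0])

```text
time: 8.77
eef_pos: [0.6678, -0.104, 0.0396]
tcp_rot: [0.0, 1.0, 0.0, -0.001]
contact_force: [0.4, 0.3, 0.8]
opening: 0.999
finger_force: 0.0
```

Emit:
arm_command(steps=[0,0,0,0,0,0,0,0,0,0,0,0,0,0,0,0,0,0,0,0,0,0,0,0,0,0,0,0,0,0], squeeze=30)

```text
time: 9.27
eef_pos: [0.6731, -0.1022, 0.0473]
tcp_rot: [0.001, 1.0, 0.002, 0.005]
contact_force: [0.5, 9.0, 12.6]
opening: 0.145
finger_force: 6.5
```

The opening is only 0.145, so the grip went wrong. I look before moving.

```bash
python3 - <<'E'
from h import *
m,im=look("w5"); t=ctrl.read_camera("side")[:,:,::-1]
a=cv2.resize(t[150:290,190:360],(0,0),fx=2.4,fy=2.4); b=cv2.resize(im[:,:,::-1],(390,292)); 
tt=ctrl.read_camera("top")[:,:,::-1]; c=cv2.resize(tt[120:240,150:360],(0,0),fx=1.86,fy=1.86)
v=np.zeros((600,800,3),np.uint8); v[:a.shape[0],:a.shape[1]]=a; v[:292,410:800]=b; v[340:340+c.shape[0],:c.shape[1]]=c
cv2.imwrite("pics/m5.png",v); s=ctrl.get_state();print(s["opening"],s["finger_force"],s["contact_force"])
E
```

```text
9.2667 [ 0.6731 -0.1022  0.0473] [0.001  1.     0.0016 0.0054]
-0.0012480465795876687 7.004942242638208 [-0.45787874  5.03044353 13.02690477]
```

View pics/m5.png

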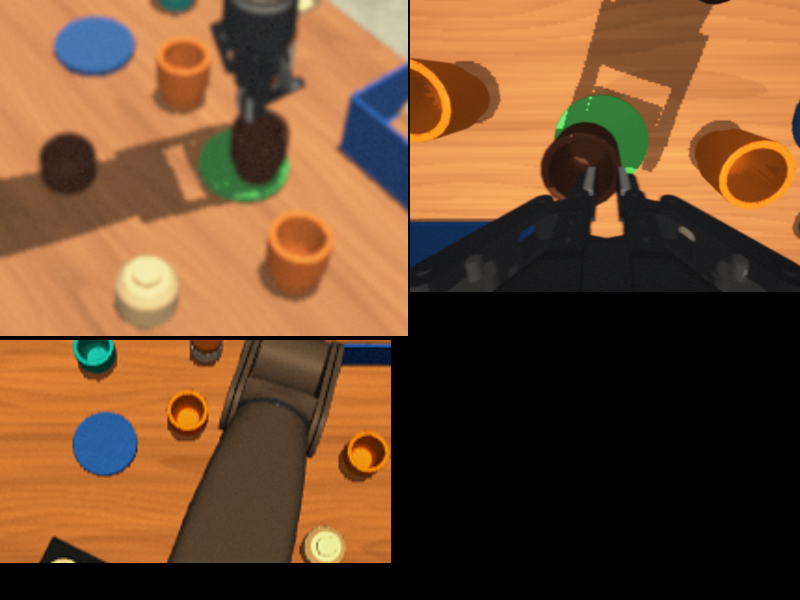

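```bash
python3 - <<'E'
from h import *
m,im=look("w6"); t=ctrl.read_camera("side")[:,:,::-1]
a=cv2.resize(t[170:250,250:330],(0,0),fx=4,fy=4,interpolation=cv2.INTER_CUBIC); b=cv2.resize(im[90:300,150:370,::-1],(0,0),fx=2,fy=2)
v=np.zeros((440,780,3),np.uint8); v[:320,:320]=a; v[:420,330:770]=b
cv2.imwrite("pics/m6.png",np.clip(v*1.6,0,255).astype(np.uint8)); s=ctrl.get_state();print(s["opening"],s["finger_force"],s["contact_force"],s["dq"].round(3))
E
```

```text
9.4167 [ 0.6731 -0.1034  0.0471] [4.0e-04 1.0e+00 2.0e-04 5.5e-03]
0.0015440043655614093 6.19022289669374 [ 0.72209816  5.06666698 13.38208128] [-0.     0.002  0.001 -0.    -0.001  0.   ]
```

View pics/m6.png

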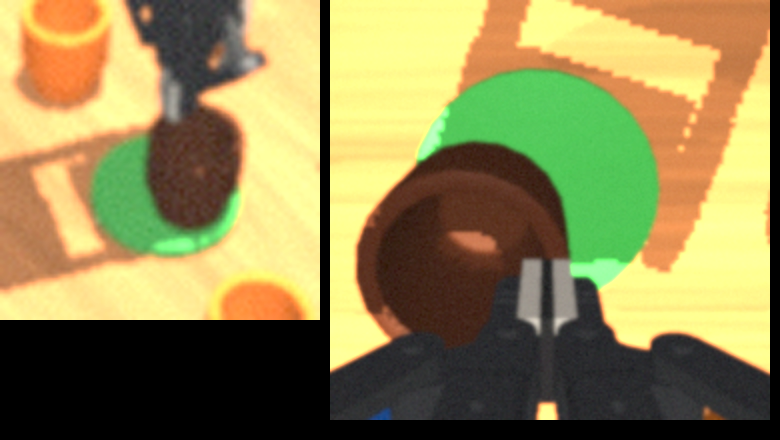

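The fingers have shut inside or over the rim, and the cup is leaning under them. I ease straight up, still shut, and look again.

Emit:
arm_command(steps=[0,0,0,-0.3,0,0,0,0,-0.3,0,0,0,0,-0.3,0,0,0,0,-0.3,0])

```text
time: 9.85
eef_pos: [0.6683, -0.1046, 0.071]
tcp_rot: [0.0, 1.0, -0.0, 0.0]
contact_force: [-1.1, 0.4, -1.0]
opening: 0.003
finger_force: 0.0
```

```bash
python3 - <<'E'
from h import *
m,im=look("w7"); t=ctrl.read_camera("side")[:,:,::-1]
a=cv2.resize(t[170:250,250:330],(0,0),fx=4,fy=4,interpolation=cv2.INTER_CUBIC); b=cv2.resize(im[90:300,150:370,::-1],(0,0),fx=2,fy=2)
v=np.zeros((440,780,3),np.uint8); v[:320,:320]=a; v[:420,330:770]=b
cv2.imwrite("pics/m7.png",np.clip(v*1.6,0,255).astype(np.uint8)); s=ctrl.get_state();print(s["opening"],s["finger_force"],s["contact_force"],s["dq"].round(3))
E
```

```text
9.85 [ 0.6683 -0.1046  0.071 ] [ 5.e-04  1.e+00 -1.e-04  0.e+00]
-0.0015502590440091642 0.0 [ 0.75712012 -0.52758912  0.19082553] [-0.001  0.019  0.017  0.002 -0.014  0.   ]
```

View pics/m7.png

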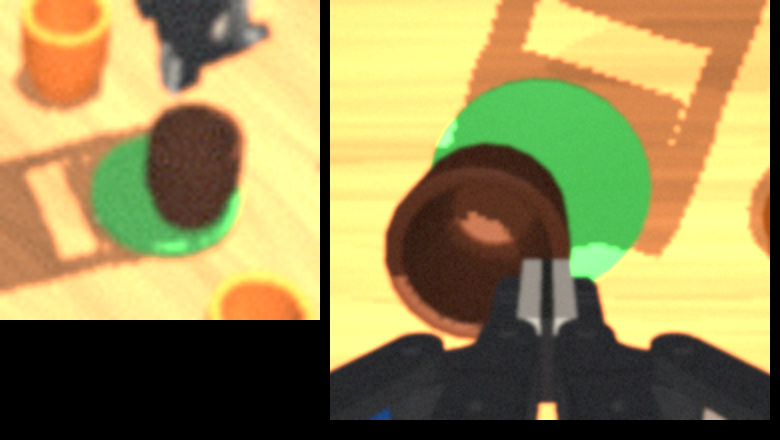

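Emit:
arm_command(steps=[0,0,0,-0.7,0,0,0,0,-1,0,0,0,0,-1,0,0,0,0,-1,0,100,0,0,-0.3,0,100,0,0,0,0,100,0,0,0,0,100,0,0,0,0])

```text
time: 10.62
eef_pos: [0.667, -0.1041, 0.1674]
tcp_rot: [0.0, 1.0, 0.001, -0.002]
contact_force: [0.4, 0.2, 0.0]
opening: 0.564
finger_force: 0.0
```

```bash
python3 - <<'E'
from h import *
m,im=look("w8")
u,v0=proj(m,[[.667,-.113,.07]])[0]
f=4;x0,y0=int(u)-75,max(int(v0)-65,0)
v=np.clip(cv2.resize(im[y0:y0+130,x0:x0+150],(0,0),fx=f,fy=f,interpolation=cv2.INTER_CUBIC)[:,:,::-1].astype(float)*1.5,0,255).astype(np.uint8)
for cc,z,r,col in(((.667,-.12),.082,.032,(0,255,255)),((.666,-.107),.012,.052,(0,0,255))): cv2.polylines(v,[((ring(m,cc,z,r)-[x0,y0]+.5)*f).astype(np.int32)],1,col,1)
t=ctrl.read_camera("side")[:,:,::-1]
a=cv2.resize(t[170:250,260:310],(0,0),fx=4,fy=4,interpolation=cv2.INTER_CUBIC)
w=np.zeros((520,800,3),np.uint8);w[:,:600]=v;w[:320,600:]=a
ms=ctrl.camera_model("side")
for cc,z,r,col in(((.667,-.12),.082,.032,(0,255,255)),((.666,-.107),.012,.052,(0,0,255))): cv2.polylines(w,[((ring(ms,cc,z,r)-[260,170]+.5)*4+[600,0]).astype(np.int32)],1,col,1)
cv2.imwrite("pics/w8c.png",w)
E
```

```text
10.6167 [ 0.667  -0.1041  0.1674] [ 5.e-04  1.e+00  6.e-04 -2.e-03]
```

View pics/w8c.png

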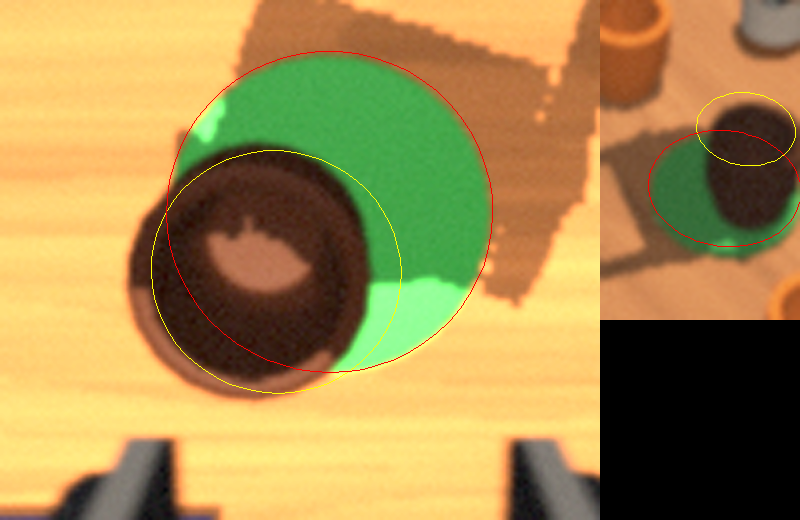

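The walnut beaker stands upright but was pushed about 23 mm to −y, to (0.668, -0.127). It is still on the stand. I check the camera/tool agreement, then regrasp, closing gradually.

```bash
python3 - <<'E'
from h import *
s=ctrl.get_state();print(s["eef_pos"],s["opening"])
a=np.load("pics/w8.npy");m=dict(ctrl.camera_model("wrist"));m["rvec"],m["tvec"]=a[:3],a[3:]
u,v0=proj(m,[[.667,-.113,.07]])[0];x0,y0=int(u)-75,max(int(v0)-65,0)
e=np.array([.667,-.1041,.1674])
for dz in(0,.02):print((proj(m,[e+[0,0,dz],e+[0,.024,dz],e+[0,-.024,dz]])-[x0,y0]+.5)*4)
R=cv2.Rodrigues(m["rvec"])[0];print(-R.T@m["tvec"]-e, R)
E
```

```text
[ 0.66703903 -0.10400905  0.16730186] 0.7353075614774285
[[336.97102635 394.10003444]
 [471.23030453 393.93269077]
 [202.68688506 394.2674091 ]]
[[336.49658404 438.24515593]
 [485.88090372 438.05441295]
 [187.08148314 438.43593822]]
[-0.06743134  0.00083547  0.1785996 ] [[ 9.39966849e-04  9.99999032e-01  1.02563262e-03]
 [ 9.62833757e-01 -1.18204826e-03  2.70092132e-01]
 [ 2.70093083e-01  7.33636059e-04 -9.62833936e-01]]
```

Emit:
arm_command(steps=[100,0,-0.92,0,0,100,0,0,0,0,100,0,0,0,0,100,0,0,0,0])

```text
time: 11.05
eef_pos: [0.6679, -0.127, 0.1691]
tcp_rot: [0.001, 1.0, 0.001, -0.001]
contact_force: [-0.1, 0.4, -0.7]
opening: 1.0
finger_force: 0.0
```

The finger tips sit higher behind the TCP than I assumed (about 20–25 mm at half opening). The first grip was therefore on the rim edge, and one finger rode over it. This time I grip about 17 mm lower and close gradually.

Emit:
arm_command(steps=[100,0,0,0.6,0,100,0,0,1,0,100,0,0,1,0,100,0,0,1,0,100,0,0,0.9,0,100,0,0,0.7,0,100,0,0,0.4,0,100,0,0,0.26,0])

```text
time: 11.72
eef_pos: [0.6668, -0.1263, 0.0207]
tcp_rot: [0.0, 1.0, 0.001, -0.002]
contact_force: [-0.3, 0.3, -0.2]
opening: 1.001
finger_force: 0.0
```

Emit:
arm_command(steps=[100,0,0,0,0,100,0,0,0,0,90,0,0,0,0,85,0,0,0,0,81,0,0,0,0,78,0,0,0,0,75,0,0,0,0,72,0,0,0,0], squeeze=25)

```text
time: 12.38
eef_pos: [0.6689, -0.1277, 0.0246]
tcp_rot: [0.0, 1.0, -0.0, 0.001]
contact_force: [-0.6, -1.0, 4.1]
opening: 0.728
finger_force: 28.0
```

Emit:
arm_command(steps=[68,0,0,0,0,64,0,0,0,0,60,0,0,0,0])

```text
time: 12.63
eef_pos: [0.669, -0.1277, 0.0246]
tcp_rot: [0.0, 1.0, -0.0, 0.001]
contact_force: [0.4, -1.4, 4.4]
opening: 0.729
finger_force: 28.0
```

Emit:
arm_command(steps=[0,0,0,-0.4,0,0,0,0,-0.8,0,0,0,0,-1,0,0,0,0,-1,0,0,0,0,-1,0,0,0.1,0.9,0,0,0,0.12,1,0,0,0,0.12,1,0,0])

```text
time: 13.3
eef_pos: [0.6594, -0.0544, 0.129]
tcp_rot: [0.001, 1.0, 0.0, -0.0]
contact_force: [0.6, -1.0, -1.4]
opening: 0.729
finger_force: 27.8
```

Emit:
arm_command(steps=[0,0.12,1,0,0,0,0.12,1,0,0,0,0.12,1,0,0,0,0.12,1,0,0,0,0.12,1,0,0,0,0.12,1,0,0,0,0.12,1,0,0,0,0.12,1,0,0])

```text
time: 13.97
eef_pos: [0.6349, 0.1465, 0.128]
tcp_rot: [0.0, 1.0, 0.0, -0.001]
contact_force: [-0.7, -1.0, -1.6]
opening: 0.727
finger_force: 27.8
```

Emit:
arm_command(steps=[0,0.12,0.5,0,0,0,0,0,0,0,0,0,0,0,0,0,0,0,0,0])

```text
time: 14.3
eef_pos: [0.633, 0.1566, 0.1284]
tcp_rot: [0.001, 1.0, -0.0, -0.0]
contact_force: [0.7, 0.2, -0.7]
opening: 0.725
finger_force: 27.8
```

```bash
python3 - <<'E'
from h import *
m,im=look("w9"); s=ctrl.get_state();e=s["eef_pos"]
v=cv2.resize(im[100:384,120:400],(0,0),fx=2,fy=2,interpolation=cv2.INTER_CUBIC)[:,:,::-1].copy();v=np.clip(v*1.4,0,255).astype(np.uint8)
zr=e[2]-.0246+.082
for cc,z,r,col in((e,zr,.032,(0,255,255)),((.638,.1575),.012,.052,(0,0,255)),((.6348,.157),.012,.052,(0,255,0))): cv2.polylines(v,[((ring(m,cc,z,r)-[120,100]+.5)*2).astype(np.int32)],1,col,1)
cv2.imwrite("pics/w9c.png",v);print(s["opening"],s["finger_force"])
E
```

```text
14.3 [0.633  0.1566 0.1284] [ 7.e-04  1.e+00 -3.e-04 -3.e-04]
0.7266946094041741 27.76888778549619
```

View pics/w9c.png

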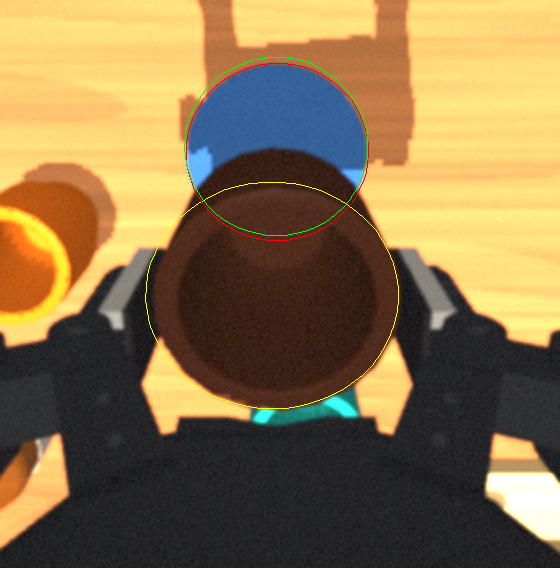

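The walnut beaker is held upright, rim centred at crop (275,300), with the blue stand ring right under it. I shift x by +3 mm and lower.

Emit:
arm_command(steps=[0,-0.12,0.03,0.5,0,0,0,0,0.9,0,0,0,0,0.9,0,0,0,0,0.8,0,0,0,0,0.5,0,0,0,0,0.3,0,0,0,0,0.15,0,0,0,0,0,0])

```text
time: 15.02
eef_pos: [0.636, 0.158, 0.0268]
tcp_rot: [0.001, 1.0, -0.0, -0.0]
contact_force: [0.0, -0.2, 0.2]
opening: 0.726
finger_force: 27.8
```

Emit:
arm_command(steps=[0,0,0,0.1,0,0,0,0,0,0,0,0,0,0,0])

```text
time: 15.27
eef_pos: [0.6369, 0.1585, 0.0261]
tcp_rot: [0.0, 1.0, 0.0, 0.001]
contact_force: [0.4, -0.1, -0.5]
opening: 0.727
finger_force: 27.8
```

Emit:
arm_command(steps=[0,0,0,0.06,0,0,0,0,0.06,0,0,0,0,0,0,0,0,0,0,0])

```text
time: 15.6
eef_pos: [0.6373, 0.1585, 0.0246]
tcp_rot: [0.0, 1.0, 0.0, 0.001]
contact_force: [-1.9, -1.0, 5.8]
opening: 0.729
finger_force: 28.4
```

Emit:
arm_command(steps=[85,0,0,0,0,100,0,0,0,0,100,0,0,0,0,100,0,0,-0.5,0,100,0,0,-1,0,100,0,0,-1,0,100,0,0,-1,0,100,0,0,-1,0])

```text
time: 16.27
eef_pos: [0.636, 0.1584, 0.1363]
tcp_rot: [0.0, 1.0, 0.0, 0.0]
contact_force: [0.7, 0.6, 0.2]
opening: 0.999
finger_force: 0.0
```

Emit:
arm_command(steps=[100,0.6,0.12,-0.8,0,100,1,0.22,0,0,100,1,0.22,0,0,100,1,0.22,0,0,100,1,0.22,0,0,100,1,0.22,0,0,100,1,0.22,0,0,100,1,0.22,0,0])

```text
time: 16.93
eef_pos: [0.445, 0.2002, 0.1552]
tcp_rot: [0.0, 1.0, 0.0, 0.0]
contact_force: [-0.8, -0.5, 0.4]
opening: 1.001
finger_force: 0.0
```

Emit:
arm_command(steps=[100,0.9,0.2,0,0,100,0.36,0.06,0,0,100,0,0,0,0,100,0,0,0,0])

```text
time: 17.27
eef_pos: [0.4153, 0.2066, 0.1552]
tcp_rot: [0.0, 1.0, 0.0, 0.001]
contact_force: [0.5, 0.4, -0.1]
opening: 1.001
finger_force: 0.0
```

```bash
python3 - <<'E'
from h import *
m,im=look("w10"); c=(.4155,.2066)
u,v0=proj(m,[[*c,.076]])[0]; f=4;x0,y0=int(u)-75,int(v0)-65
a=cv2.resize(im[y0:y0+130,x0:x0+150],(0,0),fx=f,fy=f,interpolation=cv2.INTER_CUBIC)[:,:,::-1].copy()
cv2.polylines(a,[((ring(m,c,.076,.032)-[x0,y0]+.5)*f).astype(np.int32)],1,(0,0,255),1)
cv2.imwrite("pics/w10c.png",a)
E
```

```text
17.2667 [0.4153 0.2066 0.1552] [2.0e-04 1.0e+00 1.0e-04 1.1e-03]
```

View pics/w10c.png

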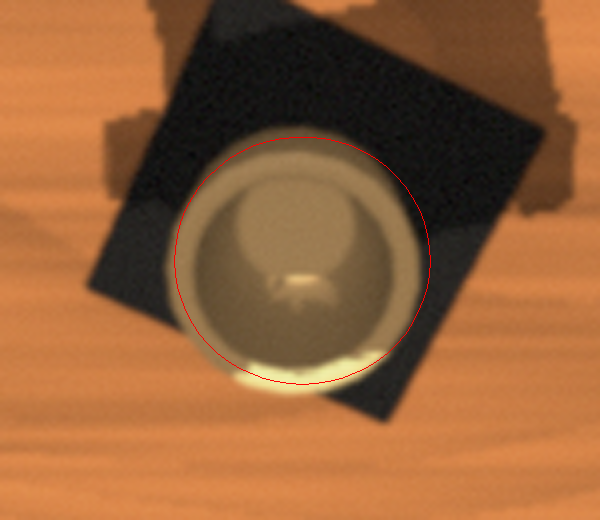

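The maple beaker stands upright on the pad, centred at crop (295,271), within 3 mm of the prediction. I grip it low and carry it to green.

Emit:
arm_command(steps=[100,-0.06,0,0.6,0,100,0,0,1,0,100,0,0,1,0,100,0,0,1,0,100,0,0,0.8,0,100,0,0,0.6,0,100,0,0,0.3,0,100,0,0,0.14,0])

```text
time: 17.98
eef_pos: [0.4163, 0.206, 0.0171]
tcp_rot: [0.001, 1.0, -0.0, -0.001]
contact_force: [-0.0, -1.0, -0.5]
opening: 1.005
finger_force: 0.0
```

Emit:
arm_command(steps=[100,0,0,0,0,100,0,0,0,0,90,0,0,0,0,85,0,0,0,0,81,0,0,0,0,78,0,0,0,0,75,0,0,0,0,70,0,0,0,0])

```text
time: 18.65
eef_pos: [0.4167, 0.2066, 0.0192]
tcp_rot: [0.0, 1.0, -0.0, 0.001]
contact_force: [-1.5, -1.5, 3.2]
opening: 0.723
finger_force: 27.6
```

Emit:
arm_command(steps=[60,0,0,0,0,60,0,0,0,0])

```text
time: 18.82
eef_pos: [0.4167, 0.2066, 0.0191]
tcp_rot: [0.0, 1.0, -0.0, 0.0]
contact_force: [-0.9, -2.1, 6.2]
opening: 0.729
finger_force: 27.7
```

Emit:
arm_command(steps=[0,0,0,-0.4,0,0,0,0,-0.8,0,0,0,0,-1,0,0,0,0,-1,0,0,0,0,-1,0,0,-0.6,-0.75,0,0,0,-0.79,-1,0,0,0,-0.79,-1,0,0])

```text
time: 19.48
eef_pos: [0.4706, 0.1377, 0.1241]
tcp_rot: [-0.001, 1.0, 0.0, 0.0]
contact_force: [0.1, 1.0, -0.9]
opening: 0.723
finger_force: 28.1
```

Emit:
arm_command(steps=[0,-0.79,-1,0,0,0,-0.79,-1,0,0,0,-0.79,-1,0,0,0,-0.79,-1,0,0,0,-0.79,-1,0,0,0,-0.79,-1,0,0,0,-0.79,-1,0,0,0,-0.79,-1,0,0])

```text
time: 20.15
eef_pos: [0.6285, -0.0632, 0.1228]
tcp_rot: [0.001, 1.0, 0.001, -0.001]
contact_force: [0.3, 0.1, -1.1]
opening: 0.725
finger_force: 28.2
```

Emit:
arm_command(steps=[0,-0.79,-1,0,0,0,-0.64,-0.79,0,0,0,0,0,0,0,0,0,0,0,0,0,0,0,0,0])

```text
time: 20.57
eef_pos: [0.6631, -0.1062, 0.1225]
tcp_rot: [0.0, 1.0, 0.001, -0.001]
contact_force: [-0.0, 0.4, -0.8]
opening: 0.73
finger_force: 28.2
```

```bash
python3 - <<'E'
from h import *
m,im=look("w11"); s=ctrl.get_state();print(s["opening"])
h=cv2.cvtColor(im,cv2.COLOR_RGB2HSV);q=cv2.inRange(h,(45,100,40),(80,255,255))
ys,xs=np.nonzero(q);w=np.array([back(m,(x,y),.012)[:2] for x,y in zip(xs,ys)])
w=w[np.hypot(*(w-[.665,-.107]).T)<.08]
print(len(w),w.min(0),w.max(0),cv2.minEnclosingCircle(w.astype(np.float32)))
E
```

```text
20.5667 [ 0.6631 -0.1062  0.1225] [ 4.0e-04  1.0e+00  7.0e-04 -1.1e-03]
0.7274577757476913
3689 [ 0.61635505 -0.15802594] [ 0.68798616 -0.05619884] ((0.6666161417961121, -0.10707154870033264), 0.05132150277495384)
```

Emit:
arm_command(steps=[0,-0.08,0,0.5,0,0,0,0,0.9,0,0,0,0,0.9,0,0,0,0,0.7,0,0,0,0,0.5,0,0,0,0,0.25,0,0,0,0,0.15,0,0,0,0,0,0])

```text
time: 21.28
eef_pos: [0.6664, -0.1067, 0.0263]
tcp_rot: [0.0, 1.0, 0.0, 0.0]
contact_force: [-0.4, 0.1, -0.5]
opening: 0.725
finger_force: 28.2
```

Emit:
arm_command(steps=[0,0,0,0.05,0,0,0,0,0,0,0,0,0,0,0])

```text
time: 21.53
eef_pos: [0.6667, -0.1073, 0.0254]
tcp_rot: [0.0, 1.0, -0.0, 0.001]
contact_force: [0.4, 0.6, -2.1]
opening: 0.735
finger_force: 28.2
```

Emit:
arm_command(steps=[0,0,0,0.06,0,0,0,0,0,0,0,0,0,0,0])

```text
time: 21.78
eef_pos: [0.667, -0.1074, 0.0252]
tcp_rot: [0.0, 1.0, -0.0, 0.001]
contact_force: [-1.4, 0.3, 4.5]
opening: 0.726
finger_force: 28.7
```

Emit:
arm_command(steps=[85,0,0,0,0,100,0,0,0,0,100,0,0,0,0,100,0,0,-0.5,0,100,0,0,-1,0,100,0,0,-1,0,100,0,0,-1,0,100,0,0,-1,0])

```text
time: 22.45
eef_pos: [0.6661, -0.1072, 0.1376]
tcp_rot: [0.0, 1.0, -0.0, 0.0]
contact_force: [1.1, 0.5, 0.7]
opening: 1.003
finger_force: 0.0
```

Emit:
arm_command(steps=[100,0,0,-0.8,0,100,0,0,0,0,100,0,0,0,0])

```text
time: 22.7
eef_pos: [0.6672, -0.1075, 0.1581]
tcp_rot: [0.0, 1.0, -0.001, 0.002]
contact_force: [0.4, 0.6, -1.0]
opening: 1.0
finger_force: 0.0
```

```bash
cat >> h.py <<'E'
def view(name,c,z,r):
    m,im=look(name); im=im[:,:,::-1]; u,v0=proj(m,[[*c,z]])[0]; f=4; x0,y0=int(u)-75,max(int(v0)-65,0)
    a=cv2.resize(im[y0:y0+130,x0:x0+150],(0,0),fx=f,fy=f,interpolation=cv2.INTER_CUBIC).copy()
    b=ring(m,c,z,r); print(((b-[x0,y0]+.5)*f).min(0),((b-[x0,y0]+.5)*f).max(0))
    cv2.polylines(a,[((b-[x0,y0]+.5)*f).astype(np.int32)],1,(0,0,255),1); return a
E
python3 - <<'E'
from h import *
cv2.imwrite("pics/w12c.png",view("w12",(.6667,-.1073),.082,.032))
E
```

```text
22.7 [ 0.6672 -0.1075  0.1581] [ 4.e-04  1.e+00 -7.e-04  2.e-03]
[174.36675514 135.6211274 ] [433.25859858 385.63356468]
```

View pics/w12c.png

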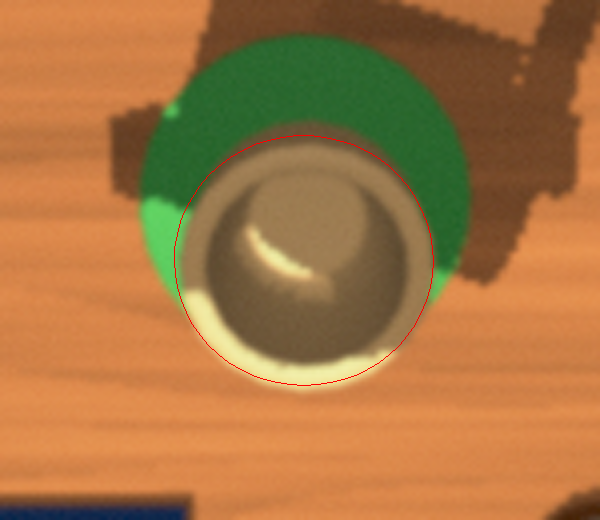

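The maple beaker is centred on green: the rim is at crop (307,267), inside the stand ring. Now to the maple cover, viewed from the same relative height so camera bias cancels.

Emit:
arm_command(steps=[100,0.5,-0.2,0,0,100,0.98,-0.39,0,0,100,0.98,-0.39,0,0,100,0.98,-0.39,0,0,100,0.98,-0.39,0,0,100,0.98,-0.39,0,0,100,0.98,-0.39,0,0,100,0.98,-0.39,0.5,0])

```text
time: 23.42
eef_pos: [0.4812, -0.1807, 0.1433]
tcp_rot: [0.0, 1.0, -0.0, 0.0]
contact_force: [-0.2, -0.6, 0.8]
opening: 0.998
finger_force: 0.0
```

Emit:
arm_command(steps=[100,0.44,-0.21,0.8,0,100,0,0,0.58,0,100,0,0,0,0,100,0,0,0,0,100,0,0,0,0])

```text
time: 23.83
eef_pos: [0.4712, -0.1854, 0.1086]
tcp_rot: [0.0, 1.0, 0.0, -0.0]
contact_force: [0.1, -0.0, 1.6]
opening: 1.0
finger_force: 0.0
```

```bash
python3 - <<'E'
from h import *
cv2.imwrite("pics/w13c.png",view("w13",(.472,-.186),.035,.032))
E
```

```text
23.8333 [ 0.4712 -0.1854  0.1086] [ 3.e-04  1.e+00  2.e-04 -2.e-04]
[173.4422677 135.8277725] [434.32415882 387.45820525]
```

View pics/w13c.png

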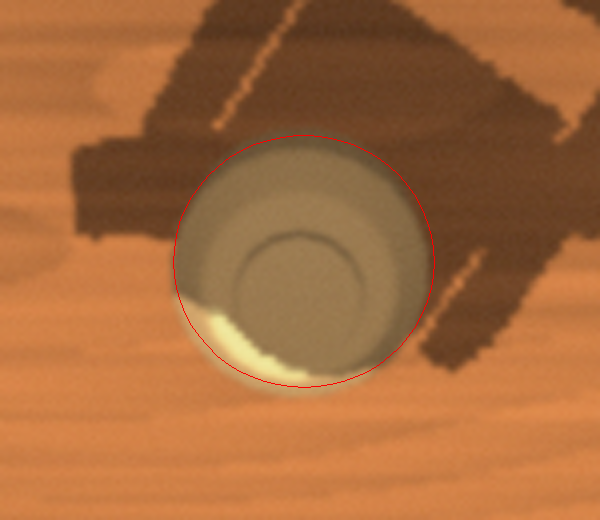

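That puts me at 15 viewed pictures, one over the allowed 14. I won't view any more and will measure by code from here. The maple cover is at about (0.4738, -0.1865). An edge-ring fit on the saved frames will cross-check this by number.

```bash
cat >> h.py <<'E'
from scipy.ndimage import map_coordinates, gaussian_filter
def saved(name):
    m=dict(ctrl.camera_model("wrist")); a=np.load(f"pics/{name}.npy"); m["rvec"],m["tvec"]=a[:3],a[3:]
    return m,cv2.imread(f"pics/{name}.png")
def fit(name,c,z,span=.008,rs=(.030,.031,.032)):
    "circle centre with the greatest colour step across the ring outline"
    m,im=saved(name); ch=[gaussian_filter(im[:,:,k].astype(float),.7) for k in range(3)]; best=[]
    for r in rs:
        for dx in np.arange(-span,span+1e-9,.001):
            for dy in np.arange(-span,span+1e-9,.001):
                s=0
                a,b=[ring(m,(c[0]+dx,c[1]+dy),z,q)[:,::-1].T for q in(r-.0015,r+.0015)]
                d=np.sqrt(sum((map_coordinates(k,a,order=1)-map_coordinates(k,b,order=1))**2 for k in ch))
                best.append((np.minimum(d,40).mean(),r,c[0]+dx,c[1]+dy))
    best.sort(reverse=True); print(name,np.round(best[:3],4).tolist(),"mean8",np.mean(best[:8],0).round(4))
E
python3 - <<'E'
from h import *
fit("w12",(.668,-.107),.082); fit("w13",(.473,-.186),.035)
E
```

```text
w12 [[39.8989, 0.031, 0.668, -0.106], [39.7654, 0.032, 0.668, -0.107], [39.671, 0.031, 0.669, -0.106]] mean8 [ 3.96118e+01  3.15000e-02  6.68400e-01 -1.06600e-01]
w13 [[36.9082, 0.031, 0.474, -0.187], [36.4462, 0.031, 0.475, -0.187], [36.0971, 0.032, 0.475, -0.187]] mean8 [ 3.5559e+01  3.1400e-02  4.7450e-01 -1.8670e-01]
```

The fit agrees: beaker (0.6684, -0.1066), cover (0.4743, -0.1867), so Δx is 0.194. I grasp the cover low.

Emit:
arm_command(steps=[100,-0.07,-0.06,0.6,0,100,0,0,1,0,100,0,0,1,0,100,0,0,0.8,0,100,0,0,0.5,0,100,0,0,0.3,0,100,0,0,0.12,0,100,0,0,0,0])

```text
time: 24.55
eef_pos: [0.4733, -0.187, 0.0008]
tcp_rot: [0.0, 1.0, -0.0, 0.0]
contact_force: [0.3, 0.7, 0.4]
opening: 0.999
finger_force: 0.0
```

Emit:
arm_command(steps=[100,0,0,0,0,90,0,0,0,0,85,0,0,0,0,81,0,0,0,0,78,0,0,0,0,75,0,0,0,0,70,0,0,0,0,60,0,0,0,0])

```text
time: 25.22
eef_pos: [0.4728, -0.187, 0.0007]
tcp_rot: [0.0, 1.0, -0.0, 0.0]
contact_force: [0.5, -0.4, -0.5]
opening: 0.601
finger_force: 0.0
```

Emit:
arm_command(steps=[60,0,0,0,0,60,0,0,0,0])

```text
time: 25.38
eef_pos: [0.4728, -0.187, 0.0006]
tcp_rot: [0.0, 1.0, 0.0, -0.0]
contact_force: [-0.1, -0.4, 0.5]
opening: 0.597
finger_force: 0.0
```

The fingers are at opening 0.60 with no contact, so they are closing above the cover's shoulder. The tips really sit about 40 mm above the reported TCP at this opening, which also explains the earlier rim slip. I reopen and go about 28 mm lower, watching the force.

Emit:
arm_command(steps=[100,0,0,0,0,100,0,0,0,0,100,0,0,0,0,100,0,0,0,0,100,0,0,0.3,0,100,0,0,0.3,0,100,0,0,0.2,0,100,0,0,0,0])

```text
time: 26.05
eef_pos: [0.4714, -0.1861, -0.0213]
tcp_rot: [0.0, 1.0, 0.001, -0.002]
contact_force: [-0.0, -0.7, 0.4]
opening: 1.0
finger_force: 0.0
```

```bash
python3 - <<'E'
from h import *
m,im=look("w14"); e=ctrl.get_state()["eef_pos"]; print(ctrl.get_state()["opening"],ctrl.get_state()["contact_force"])
# finger-tip rows: dark-vs-wood profile along columns of the two fingers, against rows of candidate tip heights
for dz in(0,.01,.02,.03,.04,.05): print(dz,proj(m,[e+[-.011,.0455,dz],e+[-.011,-.0455,dz],e+[0,.0455,dz]]).round(0).tolist())
E
```

```text
26.05 [ 0.4714 -0.1861 -0.0213] [ 4.0e-04  1.0e+00  1.0e-03 -1.6e-03]
0.9990065817172123 [ 0.93091568  0.01984325 -0.14621555]
0 [[321.0, 196.0], [192.0, 196.0], [320.0, 211.0]]
0.01 [[325.0, 201.0], [188.0, 201.0], [324.0, 216.0]]
0.02 [[329.0, 206.0], [184.0, 206.0], [327.0, 222.0]]
0.03 [[333.0, 212.0], [179.0, 212.0], [331.0, 229.0]]
0.04 [[338.0, 218.0], [174.0, 218.0], [336.0, 236.0]]
0.05 [[343.0, 225.0], [169.0, 226.0], [341.0, 245.0]]
```

Emit:
arm_command(steps=[100,-0.07,-0.04,0.2,0,100,0,0,0.2,0,100,0,0,0.1,0,100,0,0,0,0,100,0,0,0,0])

```text
time: 26.52
eef_pos: [0.4744, -0.1879, -0.0321]
tcp_rot: [0.0, 1.0, 0.0, -0.0]
contact_force: [0.3, 0.1, -0.7]
opening: 0.998
finger_force: 0.0
```

Emit:
arm_command(steps=[90,0,0,0,0,85,0,0,0,0,81,0,0,0,0,78,0,0,0,0,75,0,0,0,0,72,0,0,0,0,70,0,0,0,0,70,0,0,0,0])

```text
time: 27.18
eef_pos: [0.4747, -0.1881, -0.0313]
tcp_rot: [0.0, 1.0, -0.0, 0.0]
contact_force: [-2.0, 1.0, 5.2]
opening: 0.748
finger_force: 27.0
```

Gripped at opening 0.748, which matches a 64 mm straight wall. I carry it over the maple beaker.

Emit:
arm_command(steps=[0,0,0,-0.3,0,0,0,0,-0.7,0,0,0,0,-1,0,0,0,0,-1,0,0,0,0,-1,0,0,0,0,-1,0,0,-0.5,0.2,-0.6,0,0,-0.9,0.37,0,0])

```text
time: 27.85
eef_pos: [0.5111, -0.1755, 0.1126]
tcp_rot: [0.001, 1.0, -0.002, 0.003]
contact_force: [1.2, -0.3, -0.1]
opening: 0.75
finger_force: 28.1
```

Emit:
arm_command(steps=[0,-0.9,0.37,0,0,0,-0.9,0.37,0,0,0,-0.9,0.37,0,0,0,-0.9,0.37,0,0,0,-0.9,0.37,0,0,0,-0.9,0.37,0,0,0,-0.7,0.3,0,0,0,-0.3,0.14,0,0])

```text
time: 28.52
eef_pos: [0.6712, -0.1063, 0.1077]
tcp_rot: [-0.0, 1.0, 0.0, 0.0]
contact_force: [-1.1, -0.1, -1.1]
opening: 0.747
finger_force: 28.1
```

Emit:
arm_command(steps=[0,0,0,0,0,0,0,0,0,0,0,0,0,0,0,0,0,0,0,0])

```text
time: 28.85
eef_pos: [0.6686, -0.1079, 0.108]
tcp_rot: [0.001, 1.0, 0.0, -0.0]
contact_force: [-0.6, -0.2, -0.3]
opening: 0.749
finger_force: 28.1
```

```bash
python3 - <<'E'
from h import *
look("w15"); e=ctrl.get_state()["eef_pos"]; fit("w15",e[:2],e[2]+.0313+.035,rs=(.031,.032))
E
```

```text
28.85 [ 0.6686 -0.1079  0.108 ] [ 8.e-04  1.e+00  0.e+00 -4.e-04]
w15 [[39.2284, 0.031, 0.6677, -0.1059], [38.9451, 0.031, 0.6687, -0.1069], [38.5475, 0.031, 0.6677, -0.1069]] mean8 [ 3.78751e+01  3.12000e-02  6.68100e-01 -1.06800e-01]
```

Emit:
arm_command(steps=[0,0,0.02,0.4,0,0,0,0,0.6,0,0,0,0,0.6,0,0,0,0,0.3,0,0,0,0,0.15,0,0,0,0,0.1,0,0,0,0,0,0,0,0,0,0,0])

```text
time: 29.57
eef_pos: [0.67, -0.107, 0.0547]
tcp_rot: [0.0, 1.0, -0.0, 0.0]
contact_force: [-0.5, -0.3, -0.9]
opening: 0.749
finger_force: 28.1
```

Emit:
arm_command(steps=[0,0.04,0,0.08,0,0,0,0,0.06,0,0,0,0,0,0,0,0,0,0,0])

```text
time: 29.9
eef_pos: [0.6687, -0.1069, 0.0511]
tcp_rot: [0.0, 1.0, -0.0, 0.0]
contact_force: [-0.3, 0.4, -1.6]
opening: 0.747
finger_force: 28.1
```

Emit:
arm_command(steps=[0,0,0,0.05,0,0,0,0,0.03,0,0,0,0,0,0,0,0,0,0,0])

```text
time: 30.23
eef_pos: [0.6693, -0.107, 0.0508]
tcp_rot: [0.0, 1.0, -0.0, 0.001]
contact_force: [-2.6, 1.3, 5.5]
opening: 0.751
finger_force: 28.6
```

In contact at the expected height. I release gently, rise, and verify by fit.

Emit:
arm_command(steps=[76,0,0,0,0,80,0,0,0,0,88,0,0,0,0,100,0,0,0,0,100,0,0,0,0,100,0,0,0,0,100,0,0,-0.5,0,100,0,0,-0.9,0])

```text
time: 30.9
eef_pos: [0.666, -0.1061, 0.0809]
tcp_rot: [0.0, 1.0, 0.001, -0.003]
contact_force: [-0.2, 0.9, -0.6]
opening: 0.999
finger_force: 0.0
```

Emit:
arm_command(steps=[100,0,0,-1,0,100,0,0,-1,0,100,0,0,-1,0,100,0,0,-1,0,100,0,0,-0.3,0,100,0,0,0,0,100,0,0,0,0,100,0,0,0,0])

```text
time: 31.57
eef_pos: [0.6675, -0.1065, 0.1891]
tcp_rot: [0.0, 1.0, 0.001, -0.002]
contact_force: [-0.4, 0.3, -0.8]
opening: 0.999
finger_force: 0.0
```

```bash
python3 - <<'E'
from h import *
look("w16"); fit("w16",(.668,-.107),.117)
E
```

```text
31.5667 [ 0.6675 -0.1065  0.1891] [ 4.0e-04  1.0e+00  6.0e-04 -1.8e-03]
w16 [[37.3051, 0.031, 0.669, -0.106], [36.9928, 0.031, 0.669, -0.107], [36.063, 0.031, 0.668, -0.106]] mean8 [ 3.60053e+01  3.11000e-02  6.68600e-01 -1.06000e-01]
```

The maple cover sits at (0.6686, -0.1062) and the beaker at (0.6684, -0.1066), so that pair is concentric. Next I measure the walnut beaker on blue.

Emit:
arm_command(steps=[100,0.05,0.5,0,0,100,0.12,1,0,0,100,0.12,1,0,0,100,0.12,1,0,0,100,0.12,1,0,0,100,0.12,1,0,0,100,0.12,1,0,0,100,0.12,1,0,0])

```text
time: 32.28
eef_pos: [0.6452, 0.0828, 0.1899]
tcp_rot: [0.0, 1.0, 0.0, -0.001]
contact_force: [0.6, -0.2, -0.5]
opening: 0.997
finger_force: 0.0
```

Emit:
arm_command(steps=[100,0.12,1,0.3,0,100,0.12,1,0.5,0,100,0.09,1,0.4,0,100,0,0.08,0.04,0,100,0,0,0,0,100,0,0,0,0,100,0,0,0,0,100,0,0,0,0])

```text
time: 32.95
eef_pos: [0.6389, 0.1566, 0.1611]
tcp_rot: [0.001, 1.0, -0.0, 0.001]
contact_force: [-0.3, -0.7, -0.1]
opening: 1.001
finger_force: 0.0
```

```bash
python3 - <<'E'
from h import *
look("w17"); fit("w17",(.638,.158),.082)
E
```

```text
32.95 [0.6389 0.1566 0.1611] [ 1.1e-03  1.0e+00 -0.0e+00  6.0e-04]
w17 [[38.6896, 0.032, 0.636, 0.159], [37.8596, 0.032, 0.636, 0.158], [37.2715, 0.032, 0.637, 0.159]] mean8 [3.72366e+01 3.15000e-02 6.35400e-01 1.59200e-01]
```

Emit:
arm_command(steps=[100,0.4,-0.44,0,0,100,0.9,-0.99,0,0,100,0.9,-0.99,0,0,100,0.9,-0.99,0,0,100,0.9,-0.99,0,0,100,0.9,-0.99,0.4,0,100,0.76,-0.83,0.8,0,100,0,0,0.8,0])

```text
time: 33.67
eef_pos: [0.495, -0.0011, 0.1111]
tcp_rot: [0.003, 1.0, -0.001, 0.001]
contact_force: [1.0, 0.3, -1.4]
opening: 0.999
finger_force: 0.0
```

Emit:
arm_command(steps=[100,0,0,0,0,100,0,0,0,0,100,0,0,0,0,100,0,0,0,0])

```text
time: 34.0
eef_pos: [0.4984, 0.0023, 0.1122]
tcp_rot: [0.0, 1.0, -0.0, 0.002]
contact_force: [1.1, -0.2, -0.2]
opening: 1.0
finger_force: 0.0
```

```bash
python3 - <<'E'
from h import *
look("w18"); fit("w18",(.4975,.001),.035,span=.01)
E
```

```text
34.0 [0.4984 0.0023 0.1122] [ 1.0e-04  1.0e+00 -3.0e-04  1.6e-03]
w18 [[39.7544, 0.032, 0.4975, 0.002], [39.2797, 0.032, 0.4975, 0.001], [39.053, 0.032, 0.4985, 0.002]] mean8 [3.79554e+01 3.20000e-02 4.98000e-01 1.50000e-03]
```

The walnut cover is at (0.4978, 0.0017), matching the top view. I descend and grip.

Emit:
arm_command(steps=[100,0,0,0.6,0,100,0,0,1,0,100,0,0,1,0,100,0,0,1,0,100,0,0,0.9,0,100,0,0,0.7,0,100,0,0,0.4,0,100,0,0,0.2,0])

```text
time: 34.72
eef_pos: [0.4965, 0.0027, -0.0355]
tcp_rot: [-0.0, 1.0, 0.0, -0.001]
contact_force: [0.4, -0.6, 0.8]
opening: 1.002
finger_force: 0.0
```

Emit:
arm_command(steps=[100,0,0,0,0,100,0,0,0,0,90,0,0,0,0,85,0,0,0,0,81,0,0,0,0,78,0,0,0,0,75,0,0,0,0,72,0,0,0,0])

```text
time: 35.38
eef_pos: [0.4973, 0.002, -0.0338]
tcp_rot: [0.0, 1.0, -0.0, 0.0]
contact_force: [-2.0, 0.1, 4.1]
opening: 0.739
finger_force: 27.8
```

Emit:
arm_command(steps=[70,0,0,0,0,70,0,0,0,0])

```text
time: 35.55
eef_pos: [0.4973, 0.002, -0.0338]
tcp_rot: [0.0, 1.0, -0.0, 0.0]
contact_force: [-0.6, -0.4, 5.5]
opening: 0.742
finger_force: 27.8
```

Emit:
arm_command(steps=[0,0,0,-0.3,0,0,0,0,-0.7,0,0,0,0,-1,0,0,0,0,-1,0,0,0,0,-1,0,0,0,0,-1,0,0,-0.5,0.57,-0.7,0,0,-0.87,1,0,0])

```text
time: 36.22
eef_pos: [0.5331, 0.0403, 0.1127]
tcp_rot: [0.002, 1.0, -0.001, 0.004]
contact_force: [0.9, 0.3, 0.8]
opening: 0.738
finger_force: 27.8
```

Emit:
arm_command(steps=[0,-0.87,1,0,0,0,-0.87,1,0,0,0,-0.87,1,0,0,0,-0.8,0.9,0,0,0,-0.5,0.55,0,0,0,-0.26,0.25,0,0,0,0,0,0,0,0,0,0,0,0])

```text
time: 36.88
eef_pos: [0.6346, 0.1585, 0.1073]
tcp_rot: [0.0, 1.0, -0.0, -0.001]
contact_force: [-0.1, 0.1, 0.5]
opening: 0.739
finger_force: 27.8
```

Emit:
arm_command(steps=[0,0,0,0,0,0,0,0,0,0,0,0,0,0,0])

```text
time: 37.13
eef_pos: [0.6348, 0.1579, 0.108]
tcp_rot: [0.001, 1.0, -0.0, -0.0]
contact_force: [0.1, 0.1, -0.3]
opening: 0.739
finger_force: 27.8
```

```bash
python3 - <<'E'
from h import *
look("w19"); e=ctrl.get_state()["eef_pos"]; fit("w19",e[:2],e[2]+.0338+.035,rs=(.031,.032))
E
```

```text
37.1333 [0.6348 0.1579 0.108 ] [ 1.e-03  1.e+00 -1.e-04 -1.e-04]
w19 [[23.1824, 0.032, 0.6299, 0.1571], [22.6524, 0.032, 0.6299, 0.1611], [22.4782, 0.032, 0.6299, 0.1601]] mean8 [22.2278  0.032   0.6302  0.1591]
```

The dark-on-dark fit is weak here, so I rely on the relative measurement with target (0.6355, 0.1587), and lower.

Emit:
arm_command(steps=[0,-0.03,0.03,0.4,0,0,0,0,0.6,0,0,0,0,0.6,0,0,0,0,0.3,0,0,0,0,0.15,0,0,0,0,0.13,0,0,0,0,0,0,0,0,0,0,0])

```text
time: 37.85
eef_pos: [0.6365, 0.1597, 0.0538]
tcp_rot: [0.0, 1.0, 0.0, 0.0]
contact_force: [-0.7, -0.2, -0.2]
opening: 0.74
finger_force: 27.8
```

Emit:
arm_command(steps=[0,0,0,0.08,0,0,0,0,0.06,0,0,0,0,0,0,0,0,0,0,0])

```text
time: 38.18
eef_pos: [0.6361, 0.1596, 0.0501]
tcp_rot: [0.0, 1.0, 0.0, 0.0]
contact_force: [-0.3, -0.0, 0.1]
opening: 0.74
finger_force: 27.8
```

Emit:
arm_command(steps=[0,0.02,-0.03,0.05,0,0,0,0,0.03,0,0,0,0,0.02,0,0,0,0,0,0,0,0,0,0,0])

```text
time: 38.6
eef_pos: [0.6359, 0.1588, 0.0483]
tcp_rot: [0.0, 1.0, -0.0, 0.0]
contact_force: [-2.0, -1.4, 4.0]
opening: 0.74
finger_force: 28.1
```

Contact at the expected height (0.0482). I release, rise, and verify.

Emit:
arm_command(steps=[76,0,0,0,0,80,0,0,0,0,88,0,0,0,0,100,0,0,0,0,100,0,0,0,0,100,0,0,0,0,100,0,0,-0.5,0,100,0,0,-0.9,0])

```text
time: 39.27
eef_pos: [0.633, 0.1586, 0.0797]
tcp_rot: [0.0, 1.0, -0.0, -0.003]
contact_force: [0.9, -0.6, 0.2]
opening: 1.0
finger_force: 0.0
```

Emit:
arm_command(steps=[100,0,0,-1,0,100,0,0,-1,0,100,0,0,-1,0,100,0,0,-1,0,100,0,0,-0.4,0,100,0,0,0,0,100,0,0,0,0,100,0,0,0,0])

```text
time: 39.93
eef_pos: [0.6344, 0.1587, 0.1903]
tcp_rot: [0.0, 1.0, -0.0, -0.002]
contact_force: [0.2, -0.7, -0.3]
opening: 1.007
finger_force: 0.0
```

```bash
python3 - <<'E'
from h import *
look("w20"); fit("w20",(.636,.159),.117)
E
```

```text
39.9333 [0.6344 0.1587 0.1903] [ 4.0e-04  1.0e+00 -2.0e-04 -1.7e-03]
w20 [[33.023, 0.032, 0.639, 0.161], [32.993, 0.032, 0.64, 0.161], [32.8825, 0.032, 0.639, 0.16]] mean8 [3.28451e+01 3.19000e-02 6.38600e-01 1.60100e-01]
```

```bash
python3 - <<'E'
from h import *
for n,c,z in(("w16",(.668,-.107),.137),("w20",(.637,.159),.137),("w18",(.4975,.001),.055)): fit(n,c,z,rs=(.0145,.015))
for n,c,z,r in(("w17",(.637,.159),.082,.0315),("w20",(.637,.159),.117,.0315)): fit(n,c,z,rs=(r,))
E
```

```text
w16 [[19.0862, 0.015, 0.675, -0.102], [18.8804, 0.015, 0.676, -0.099], [18.7352, 0.015, 0.675, -0.103]] mean8 [ 1.86405e+01  1.49000e-02  6.75400e-01 -1.00600e-01]
w20 [[15.6255, 0.015, 0.645, 0.167], [15.6025, 0.015, 0.645, 0.151], [14.9612, 0.0145, 0.645, 0.167]] mean8 [1.498e+01 1.480e-02 6.446e-01 1.591e-01]
w18 [[15.2541, 0.015, 0.5055, 0.009], [15.1047, 0.015, 0.5055, -0.007], [14.8141, 0.015, 0.5055, 0.008]] mean8 [1.44555e+01 1.48000e-02 5.05400e-01 2.90000e-03]
w17 [[36.3984, 0.0315, 0.634, 0.16], [36.1017, 0.0315, 0.634, 0.159], [36.039, 0.0315, 0.636, 0.159]] mean8 [3.58297e+01 3.15000e-02 6.36400e-01 1.59000e-01]
w20 [[33.1377, 0.0315, 0.639, 0.161], [32.7259, 0.0315, 0.638, 0.161], [32.6973, 0.0315, 0.639, 0.16]] mean8 [3.26323e+01 3.15000e-02 6.38100e-01 1.59900e-01]
```

```bash
python3 - <<'E'
from h import *
im=ctrl.read_camera("side"); m=ctrl.camera_model("side"); cv2.imwrite("pics/side2.png",im[:,:,::-1])
for n,c,f in(("walnut",(.6365,.159),lambda p:p.max(1)<90),("maple",(.6675,-.107),lambda p:(p[:,2]>75)&(p[:,0]>p[:,2]*1.1)&(p[:,1]>p[:,0]*.8))):
    for z in(.05,.06,.07,.075,.09,.095,.1,.11):
        u,v=proj(m,[[*c,z]])[0]; r=int(round(v)); k=np.nonzero(f(im[r,int(u)-22:int(u)+23].astype(int)))[0]+int(u)-22
        print(n,z,round(u,1),k.min() if len(k) else None,k.max() if len(k) else None,round(k.mean()-u,1) if len(k) else None)
E
```

```text
walnut 0.05 227.3 218 237 0.2
walnut 0.06 227.2 218 237 0.3
walnut 0.07 227.1 218 237 0.4
walnut 0.075 227.0 218 237 0.5
walnut 0.09 226.8 218 237 0.7
walnut 0.095 226.7 218 237 0.8
walnut 0.1 226.6 218 237 0.9
walnut 0.11 226.5 218 237 1.0
maple 0.05 292.1 277 303 -0.7
maple 0.06 292.4 284 304 1.9
maple 0.07 292.6 283 304 0.9
maple 0.075 292.8 285 304 1.7
maple 0.09 293.2 284 304 1.1
maple 0.095 293.3 284 304 0.7
maple 0.1 293.5 283 305 0.5
maple 0.11 293.8 283 305 0.2
```

Both silhouettes run straight across the joint, with walnut drift ≤ 1 px (about 2–3 mm) against the 7 mm limit. The arm is clear, so I hand in.

```bash
python3 -c "
from plant import ctrl
print(ctrl.sign_off())"
```

```text
the job is handed in; nothing more can be done
None
```

I swapped the beakers via the pad, covered each one and handed the job in (verdict not shown); covers measure within about 3 mm of centre, one grasp slid the walnut beaker about 23 mm along its stand before I regripped it, and I viewed 15 pictures, one over the limit of 14.

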